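# Open the push-and-turn battery tub

## Robot

A 6-joint arm with a two-finger parallel gripper is mounted at the origin on the work surface; the furniture and walls round the work are solid. World frame = base frame: x ahead of the robot, y to its left, z up, the work surface at z = 0. Lengths are in mm, angles in rad, forces in N, time in s.
With the tool pointing down it reaches from about 300 to 775 mm from the base axis. Payload 14.6 kg.
Tool frame: the origin (TCP) lies between the finger pads; the fingertips stand 25 mm ahead of it and the grasp point (between the pads) lies 6 mm ahead of it; z points along the fingers, y is the line along which they close (so a half turn about z gives the same grasp; the last joint's range is limited). The gripper opens to 94 mm and grips with 3 to 60 N. Pads are 16 mm wide; open, the fingers measure 119 mm over their backs; the gripper's body (75 mm by 177 mm) begins 78 mm behind the grasp point.
Start: joints at [-1.371, 0.3, 1.521, -0, 1.321, -0.067], TCP at [144.999, -530.533, 230.446] pointing down, gripper open.
Joint ranges: [-3.03, 3.03], [-0.79, 2.21], [0.23, 2.52], [-1.04, 4.18], [0, 3.07], [-2.55, 2.55]. Speed limits (rad/s): [2.22, 2.22, 2.57, 3.14, 3.14, 3.14].

## Interface

Orientations are given as [roll, pitch, yaw] about the fixed x, y, z axes, in that order (R = Rz(yaw) Ry(pitch) Rx(roll)).
In Python, from cell import manip gives the robot as it stands. The module is installed in compiled form; this text tells all that it offers.
- The arm moves only by the tool step_arm, never from a script. Its argument "series" is one flat list of numbers, 5 for each row, row after row: the shift along the world's x, y, z in mm, then the turn about the world's z in rad, then the closure, from 0 (fully open) to 1 (shut). In form: [dx, dy, dz, spin, jaw, dx, dy, dz, spin, jaw, ...]. A call has 1 to 20 rows; each row shifts and turns the commanded pose from where the row before left it; what a row does not reach is not made up. A row lasts 1/8 s, in which the tool goes at most 62.5 mm and 10.7 degrees, less where a joint would pass 70% of its speed; a pose out of reach is approached as far as the arm can. A call is refused whole if a number of a shift passes 62.5 or a number of a turn 0.188, either way. A call with a gripper value outside its range is refused whole. The fingers move at their own pace and stop on an object; "squeeze" is the grip in N (left out, the last holds). Time passes only in rows, so rows that do not move let the fingers close. It gives the time, the measured TCP pose, the force, the opening and the grip force at its end, in the units of the state.
- manip.read_state(): the state, without advancing time (a new reading comes with each control period).
- manip.camera(name): name is "side" or "top" or "wrist"; returns (picture, depth): 400x640x3 uint8, blue, green, red; 400x640 float32, mm along the optical axis (not along the pixel's ray), 0 where there is no reading.
- manip.camera_info(name): a dict with "fovy" (degrees; the focal length in pixels is half the picture's height over the tangent of half this angle, whatever the lens; pixels are square), "cx", "cy" (the principal point, pixels), "eye" and "orientation" of the camera in the world. Camera axes: x right, y down, z forward; pixel columns grow to the right and rows downward; lengths in mm; the calibration is good to about 2 mm. A picture is of the moment at which its call begins: read the wrist's pose just before it. camera_info takes no time and is no camera call; for the wrist camera it gives the pose at the moment of the call.
- manip.sign_off(): hands the job in; it is judged then, once.
The state is a dict: "clock": time; "joints": joint angles; "qd": joint speeds; "effort": joint torques, N m; "eef_pos": TCP position; "eef_rot": TCP orientation; "wrist_force": force on the tool from outside, world axes, zero at the start; "moment": the same for the moment, N m; "finger_gap": finger opening in mm; "finger_force": force on a finger pad.
Only numpy, scipy, OpenCV 4.12 (cv2) and the standard library are available. Lean on these libraries where they do the work, as an engineer would, in place of code of your own. Each camera call takes 0.05 s, during which the arm holds its last target. There are 200 camera calls.

## Task

Open the child-resistant coin-cell tub: press its cap down against the spring, firmly but without forcing it, and keep it pressed while you turn it anticlockwise (seen from above) until you feel its stop; do not force it past the stop. Then lift it off and set it down, top side up, centred on the coaster so that none of it overhangs, without dropping it, and leave it there; do not shift or upset the glass jar candle.

Things in the scene. Friction and masses are not known exactly. Their poses are not given: they have to be found in the camera images.
- cap_center (a point): Centre (half-way up) of the round ribbed grey cap closed on the tub: 62 mm across, 34 mm tall, loose, 50 to 100 g; z up. Top face 17 mm above this point, lower edge 17 mm below; when shut, that edge hangs 9 mm above the tub's shoulder. Upper 14 mm solid, below a hollow skirt (wall 4 mm). Turned anticlockwise as seen from above to open.
- cap_top (a point): Centre of the cap's top face, z up; press here or while gripping the rim. A spring holds the cap up: about 10 N before it moves, 14.5 N at 3.5 mm, 18.5 N at its end, 6.5 mm. Kept down 3.5 mm or more it passes a safety tooth and turns to a stop 43 to 82 degrees from its start (varies: feel for it). At the stop, and up to 7 degrees before, it lifts straight off; elsewhere it is caught.
- tub_mouth (a point): Centre of the white tub's mouth, under the cap, on the cap's axis, 102 mm above the desk; z up. The tub is 72 mm wide and its shoulder (66 mm wide) is 80 mm high; a neck 52 mm wide over its catches rises 20 mm from it. It stands fixed in a steel plate 104 x 104 x 12 mm and cannot move or turn. This yaw says nothing about the catches.
- tub: The white plastic tub with its neck, spring ring and steel holder plate; origin on its axis at desk height, z up; fixed. Turning the cap takes under 0.3 N m; the stop is buffered: from its start it resists with about 0.1 to 0.15 N m per 0.01 rad. The plastic cracks if the cap's contacts with it add up to more than 120 N, about 2.4 N m of twist at the stop.
- coaster_top (a point): Centre of the upper face of the round brown coaster, 94 mm across and 4 mm thick, fixed flat on the desk on the other side from the tub; z up.
- jar_candle: Candle in a clear glass jar, 76 mm across and 90 mm tall, standing on the desk between tub and coaster farther from the robot; origin at the centre of its underside; loose, a bystander.
Not all that is in view belongs to the job. What is meant by the part that bears coaster_top is not yellow, and is the larger of those in its own colour.

How it is judged:
By the outcome, as a careful person would: the job done as asked, in the order asked, and still so for the second after the job is handed in, with the robot touching nothing.
It also fails if it takes over 61 s, if anything falls off the work surface, if the arm or the gripper's body presses on something with over 40 N, if the wrist force passes 120 N, or if a joint passes its speed limit or range.

## Working session

There is one attempt and no reset: what is moved stays moved. The work goes in short steps, Python scripts to look and compute and a tool call to move; the robot and the scene stay as the last step left them, time stands still between calls to the robot, and variables do not carry over. Pictures are saved under pics/ and viewed, at most 10 in all, crops included, and the job is handed in when it is done.

Besides the shell and the picture viewer there is one more tool, called after "Request:" in YAML: its name, and indented under it one key for each argument. step_arm: Moves the arm, as the interface text tells. Its arguments: {"type":"object","properties":{"series":{"type":"array"},"squeeze":{"type":"number"}},"required":["series"]}

```bash
mkdir -p pics
cat > h.py <<'E'
import numpy as np, cv2
from cell import manip
def K(i): f=200/np.tan(np.radians(i['fovy'])/2); return f,i['cx'],i['cy']
def R(o):
    from scipy.spatial.transform import Rotation as Ro
    o=np.array(o,float)
    return o if o.shape==(3,3) else (Ro.from_euler('xyz',o).as_matrix() if o.size==3 else None)
def ray(i,u,v):
    f,cx,cy=K(i); return np.array(i['eye']),R(i['orientation'])@np.array([(u-cx)/f,(v-cy)/f,1])
def plane(i,u,v,z):
    e,d=ray(i,u,v); return e+d*(z-e[2])/d[2]
def depthpt(i,u,v,d):
    e,r=ray(i,u,v); return e+r*d
E
python3 - <<'E'
from h import *
for n in ['top','side']:
    i=manip.camera_info(n); print(n,i)
    p,d=manip.camera(n); cv2.imwrite(f'pics/{n}0.png',p); np.savez(f'{n}0.npz',p=p,d=d)
print(manip.read_state())
E
```

```text
top {'fovy': 44.68317317682142, 'cx': 317.4063886831247, 'cy': 195.07619099128004, 'eye': array([ 166.3279561 ,   46.01728145, 1469.98259411]), 'orientation': array([-3.01004388, -0.00496592, -1.55522643])}
side {'fovy': 44.639255917980876, 'cx': 312.4578899181897, 'cy': 197.67446133550135, 'eye': array([-350.98539899, 1104.19400466,  883.0982842 ]), 'orientation': array([-2.13512123, -0.01570458, -2.55003368])}
{'clock': 0.1, 'joints': array([-1.37058396e+00,  3.00439526e-01,  1.52149267e+00, -3.28968447e-05,
        1.32073231e+00, -6.66020130e-02]), 'qd': array([ 0.00044434, -0.00174612,  0.00011105,  0.0021815 ,  0.00031877,
       -0.00032348]), 'effort': array([ 1.21961995e-03, -5.32646048e+01, -3.53284800e+01,  7.09606125e-02,
        2.35157524e-02, -6.25227017e-05]), 'eef_pos': array([ 144.96000952, -530.33749043,  229.94104519]), 'eef_rot': array([-3.14052106e+00, -3.95404662e-05,  2.66822512e-01]), 'wrist_force': array([ 0.58492864, -0.05418946,  1.23630149]), 'moment': array([-0.00404761,  0.02141603,  0.02634261]), 'finger_force': 0.0, 'finger_gap': 94.31459349813525}
```

View pics/top0.png

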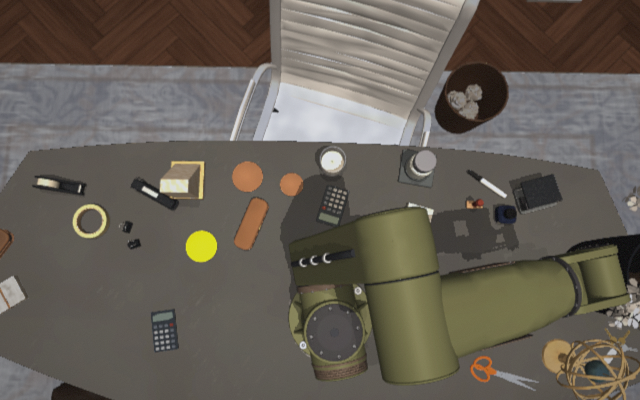

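View pics/side0.png

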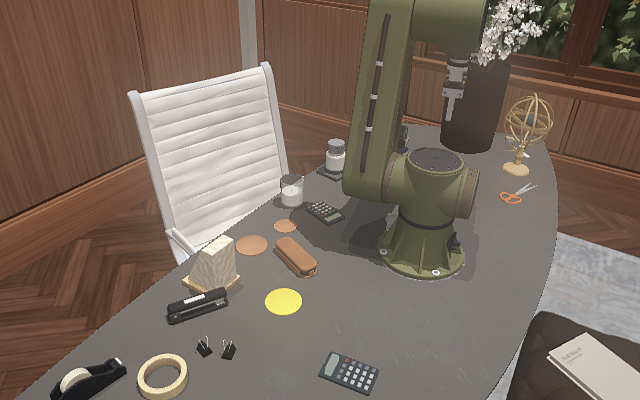

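The top view shows the tub with its grey cap at about (423,162), the candle at (331,160) and the robot base at (335,330). The coaster candidates are large brown (248,177), small brown (291,184) and yellow (201,246). The one at (251,223) is an oblong case, not a coaster. The large brown one fits, being not yellow and the larger of its colour. I'll measure it and confirm with a crop.

```bash
cat > m.py <<'E'
from h import *
z=np.load('top0.npz'); p,d=z['p'],z['d']; i=manip.camera_info('top')
f=K(i)[0]
hsv=cv2.cvtColor(p,cv2.COLOR_BGR2HSV)
m=cv2.inRange(hsv,(5,90,60),(18,255,255)); 
def blobs(m,zz,amin=150):
    for c in cv2.findContours(m,cv2.RETR_EXTERNAL,cv2.CHAIN_APPROX_NONE)[0]:
        if cv2.contourArea(c)<amin: continue
        (u,v),(a,b),t=cv2.fitEllipse(c)
        if 140<v<280: 
            P=plane(i,u,v,zz); print('px',round(u),round(v),'ax',round(a,1),round(b,1),'mm',np.round(P,1), 'diam',np.round(np.array([a,b])/f*(i['eye'][2]-zz),1), 'depth z',np.round(depthpt(i,u,v,d[int(v),int(u)])[2],1))
blobs(m,4)
# cap: by depth height
vv,uu=np.mgrid[140:200,300:460]
e=np.array(i['eye']); f,cx,cy=K(i)
dirs=np.stack([(uu-cx)/f,(vv-cy)/f,np.ones_like(uu,float)],-1)@R(i['orientation']).T
P=e+dirs*d[140:200,300:460,None]
for lo,hi,nm in((108,130,'cap'),(78,100,'jar/shoulder'),(6,18,'plate')):
    mk=((P[...,2]>lo)&(P[...,2]<hi)&(d[140:200,300:460]>0)).astype(np.uint8)
    n,l,s,c=cv2.connectedComponentsWithStats(mk)
    for k in range(1,n):
        if s[k,4]>60:
            Q=P[l==k]; (x,y),r=cv2.minEnclosingCircle(Q[:,:2].astype(np.float32)); print(nm,s[k],np.round(np.median(Q,0),1),'mid',np.round((Q.min(0)+Q.max(0))/2,1),'ext',np.round(np.ptp(Q,axis=0),1),round(x,1),round(y,1),round(r,1))
a=cv2.resize(p[140:205,215:305],None,fx=6,fy=6); b=cv2.resize(p[140:205,385:455],None,fx=5,fy=6)
cv2.imwrite('pics/crop.png',np.hstack([a,b[:,:250]]))
E
python3 m.py
```

```text
px 5 240 ax 13.4 28.6 mm [208.4 973.8   4. ] diam [40.3 86.1] depth z 33.2
px 251 223 ax 20.8 62.7 mm [270.8 241.3   4. ] diam [ 62.6 188.8] depth z 34.0
px 291 184 ax 22.6 22.7 mm [393.  122.3   4. ] diam [68.1 68.4] depth z 10.6
px 247 176 ax 29.9 30.4 mm [415.1 257.6   4. ] diam [90.1 91.6] depth z 6.1
cap [113  11  24  22 389] [ 445.6 -259.3  123.9] mid [ 445.6 -260.6  119.4] ext [60.4 63.5 20.4] 446.6 -260.6 32.1
jar/shoulder [ 20   7  26  26 120] [457.6  -0.   89.8] mid [453.9   0.   88.5] ext [74.6 72.6 20.9] 454.1 0.5 38.1
jar/shoulder [110  15  23  22  86] [ 428.2 -237.1   81.6] mid [ 441.9 -256.8   88.9] ext [61.3 64.6 21.7] 443.4 -257.2 35.1
plate [ 98   9  37  40 433] [ 418.9 -233.8   13. ] mid [ 447.  -257.6   11.9] ext [120.4 110.4  11.7] 444.7 -257.9 70.6
plate [ 23  45  27  15 281] [366.1 -11.2  12.3] mid [369.  -14.4  11.9] ext [43.3 78.4 11.7] 360.4 -14.0 40.7
```

View pics/crop.png

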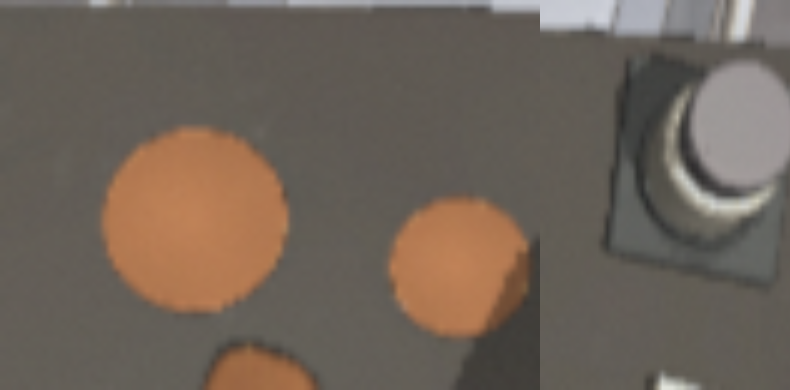

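The crop confirms it: the large plain brown disc at (247,176) measures about 91 mm (94 stated), against 68 mm for the small one. The cap is at about (446,-260) with its top near 123.5 (123 expected), the coaster at (415,258) and the candle at (454,0). Next I move above the cap and look with the wrist camera.

Request:
step_arm:
  series: [30,27,0,-0.027,0,30,27,0,-0.027,0,30,27,0,-0.027,0,30,27,0,-0.027,0,30,27,0,-0.027,0,30,27,0,-0.027,0,30,27,0,-0.027,0,30,27,0,-0.027,0,30,27,0,-0.027,0,30,27,0,-0.027,0,0,0,0,0,0,0,0,0,0,0]
  squeeze: 50

```text
clock: 1.6
eef_pos: [444.6, -260.7, 230.2]
eef_rot: [-3.141, 0.001, -0.003]
wrist_force: [0.3, 0.2, 1.1]
finger_gap: 93.7
finger_force: 0.0
```

Run:
```python
from h import *
i=manip.camera_info('wrist'); s=manip.read_state(); print(i,s['eef_pos'],s['eef_rot'],s['joints'],s['wrist_force'])
p,d=manip.camera('wrist'); cv2.imwrite('pics/w1.png',p); np.savez('w1.npz',p=p,d=d)
f,cx,cy=K(i); vv,uu=np.mgrid[:400,:640]
P=np.array(i['eye'])+(np.stack([(uu-cx)/f,(vv-cy)/f,np.ones((400,640))],-1)@R(i['orientation']).T)*d[...,None]
mk=((abs(P[...,2]-123)<6)&(d>0)).astype(np.uint8)
n,l,st,c=cv2.connectedComponentsWithStats(mk)
for k in range(1,n):
    if st[k,4]>500:
        Q=P[l==k]; cn=cv2.findContours((l==k).astype(np.uint8),0,1)[0][0]; (u,v),ax,_=cv2.fitEllipse(cn)
        print(st[k],np.median(Q,0),(Q.min(0)+Q.max(0))/2,np.ptp(Q,axis=0),u,v,ax,plane(i,u,v,123))
```

```text
{'fovy': 59.123147055033776, 'cx': 318.4743562128963, 'cy': 196.8135313643057, 'eye': array([ 509.55672971, -262.36909872,  383.92998142]), 'orientation': array([ 2.91034047e+00, -1.82972858e-04, -1.57437858e+00])} [ 444.621597   -260.74131837  230.18296675] [-3.14138898e+00  6.18292387e-04 -2.69305340e-03] [-6.01366488e-01  2.23471300e-01  1.61792787e+00 -1.86960658e-04
  1.30081903e+00  9.72172876e-01] [0.25372467 0.20381648 1.0614625 ]
[ 276  155   81   79 4936] [ 450.06058352 -260.31606184  122.60192289] [ 448.83483954 -260.28887074  120.97786541] [61.05056673 62.13062923  7.9493001 ] 315.9804992675781 194.2494659423828 (77.7188720703125, 79.32501220703125) [ 450.12317963 -260.31127512  123.        ]
```

View pics/w1.png

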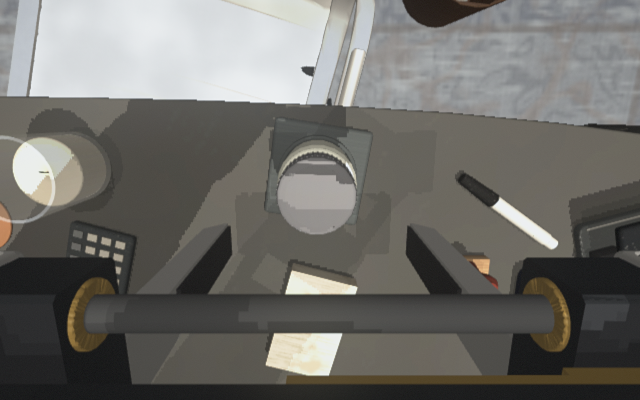

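The wrist view shows the cap top at (316,194), which casts to (450,-260). The top camera said x=446. A second wrist view at another yaw will separate the cap's position from the calibration offset, and I can grip from that yaw.

Request:
step_arm:
  series: [0,0,0,-0.15,0,0,0,0,-0.15,0,0,0,0,-0.15,0,0,0,0,-0.15,0,0,0,0,-0.15,0,0,0,0,-0.15,0,0,0,0,-0.15,0,0,0,0,-0.15,0,0,0,0,0,0,0,0,0,0,0]

```text
clock: 2.9
eef_pos: [444.7, -260.9, 230.4]
eef_rot: [3.142, 0.0, -1.201]
wrist_force: [-0.5, -0.3, 0.3]
finger_gap: 93.8
finger_force: 0.0
```

Run:
```python
from h import *
from scipy.spatial.transform import Rotation as Ro
z=np.load('w1.npz')
def capc(p,d,i):
    f,cx,cy=K(i); vv,uu=np.mgrid[:400,:640]
    P=np.array(i['eye'])+(np.stack([(uu-cx)/f,(vv-cy)/f,np.ones((400,640))],-1)@R(i['orientation']).T)*d[...,None]
    mk=((abs(P[...,2]-123)<3)&(d>0)&(np.hypot(P[...,0]-448,P[...,1]+260)<50)).astype(np.uint8)
    mk=cv2.morphologyEx(mk,cv2.MORPH_OPEN,np.ones((5,5),np.uint8))
    cn=max(cv2.findContours(mk,0,1)[0],key=cv2.contourArea); (u,v),ax,_=cv2.fitEllipse(cn)
    return plane(i,u,v,123),ax,np.array(ax)/f*(np.median(d[mk>0])),u,v
i=manip.camera_info('wrist'); s=manip.read_state(); print(s['eef_pos'],s['eef_rot'],s['joints'])
p,d=manip.camera('wrist'); cv2.imwrite('pics/w2.png',p)
print(i['eye'],i['orientation']); r=capc(p,d,i); print(r); c2=r[0]
i1=dict(i); i1['eye']=np.array([509.55672971,-262.36909872,383.92998142]); i1['orientation']=np.array([2.91034047,-1.82972858e-04,-1.57437858])
r=capc(z['p'],z['d'],i1); print(r); c1=r[0]
z=np.load('top0.npz'); print(capc(z['p'],z['d'],manip.camera_info('top')))
# c = X + Rz(yaw) e
y1,y2=-0.0027,s['eef_rot'][2]
rz=lambda a:np.array([[np.cos(a),-np.sin(a)],[np.sin(a),np.cos(a)]])
A=np.vstack([np.hstack([np.eye(2),rz(y1)]),np.hstack([np.eye(2),rz(y2)])])
print('cap,err',np.linalg.solve(A,np.r_[c1[:2],c2[:2]]))
```

```text
[ 444.65556352 -260.92815696  230.43996656] [ 3.14153981e+00  2.72527515e-06 -1.20053882e+00] [-6.01694642e-01  2.23201401e-01  1.61764655e+00 -4.36991727e-05
  1.30077675e+00  2.16965216e+00]
[ 467.49781013 -323.71740817  384.25206922] [ 2.91137366e+00 -2.38894405e-04 -2.77221484e+00]
(array([ 448.70436366, -261.75227309,  123.        ]), (75.56623840332031, 77.8650131225586), array([57.73421867, 59.49053161]), 312.0428161621094, 201.0751190185547)
(array([ 449.50596   , -260.28324524,  123.        ]), (75.74957275390625, 78.63343811035156), array([57.58070489, 59.77286247]), 315.94781494140625, 195.0421600341797)Traceback (most recent call last):
  File "<stdin>", line 16, in <module>
  File "<stdin>", line 9, in capc
ValueError: max() iterable argument is empty
```

Solving by hand from the two yaws gives the cap at (448.0,-260.4), with a camera offset of about 1.5 mm along tool x. I'll descend to TCP z≈118, putting the fingertips at 93, and grip.

Request:
step_arm:
  series: [1.7,0.2,-30,0,0,1.6,0.3,-30,0,0,0,0,-26,0,0,0,0,-20,0,0,0,0,-6.4,0,0,0,0,0,0,0,0,0,0,0,0.3,0,0,0,0,1,0,0,0,0,1,0,0,0,0,1,0,0,0,0,1,0,0,0,0,1]
  squeeze: 50

```text
clock: 4.45
eef_pos: [448.4, -260.1, 118.2]
eef_rot: [-3.141, -0.0, -1.203]
wrist_force: [0.5, 0.9, 3.3]
finger_gap: 61.1
finger_force: 50.0
```

```bash
python3 -c "
from cell import manip
s=manip.read_state();[print(k,s[k]) for k in ('eef_pos','eef_rot','wrist_force','moment','finger_gap','finger_force')]"
```

```text
eef_pos [ 448.4047614  -260.06648511  118.23913193]
eef_rot [-3.14135344e+00 -2.56495832e-04 -1.20314619e+00]
wrist_force [0.52256772 0.91122426 3.28046586]
moment [ 0.288476   -0.05205413 -0.02705722]
finger_gap 61.08144036690686
finger_force 50.00127887818962
```

Gripped at a 61 mm gap and 50 N, with small side forces. Now I press in small steps toward about 5 mm.

Request:
step_arm:
  series: [0,0,-1.5,0,1,0,0,-1.5,0,1,0,0,-1,0,1,0,0,-1,0,1,0,0,0,0,1,0,0,0,0,1]

```text
clock: 5.2
eef_pos: [448.5, -260.1, 114.1]
eef_rot: [-3.141, -0.001, -1.203]
wrist_force: [-3.8, 4.0, 13.7]
finger_gap: 61.4
finger_force: 50.0
```

Request:
step_arm:
  series: [0,0,-0.8,0,1,0,0,-0.7,0,1,0,0,0,0,1,0,0,0,0,1]

```text
clock: 5.7
eef_pos: [448.5, -260.1, 112.7]
eef_rot: [-3.141, -0.001, -1.203]
wrist_force: [-4.2, 3.9, 14.9]
finger_gap: 61.3
finger_force: 50.0
```

Request:
step_arm:
  series: [0,0,-0.7,0,1,0,0,0,0,1,0,0,0,0,1]

```text
clock: 6.08
eef_pos: [448.5, -260.1, 112.1]
eef_rot: [-3.141, -0.001, -1.203]
wrist_force: [-5.5, 4.3, 16.0]
finger_gap: 61.2
finger_force: 50.0
```

Request:
step_arm:
  series: [0,0,0,0.06,1,0,0,0,0.06,1,0,0,0,0.06,1,0,0,0,0.06,1,0,0,0,0,1]

```text
clock: 6.7
eef_pos: [449.4, -260.5, 112.6]
eef_rot: [-3.14, -0.003, -0.962]
wrist_force: [0.5, 2.4, 16.0]
finger_gap: 62.0
finger_force: 50.0
```

```bash
cat > s.py <<'E'
from cell import manip
s=manip.read_state();[print(k,s[k].round(3)) for k in ('eef_pos','eef_rot','wrist_force','moment','joints')]
E
python3 s.py
```

```text
eef_pos [ 449.431 -260.486  112.562]
eef_rot [-3.14e+00 -3.00e-03 -9.62e-01]
wrist_force [ 0.458  2.366 16.031]
moment [ 0.585 -0.168  0.041]
joints [-5.960e-01  3.630e-01  1.733e+00  1.000e-03  1.042e+00  1.937e+00]
```

Twist is nearly zero, so the cap is turning freely. I'll continue to just short of 43°.

Request:
step_arm:
  series: [0,0,0,0.06,1,0,0,0,0.06,1,0,0,0,0.06,1,0,0,0,0.06,1,0,0,0,0.06,1,0,0,0,0.06,1,0,0,0,0.06,1,0,0,0,0,1]

```text
clock: 7.7
eef_pos: [449.6, -260.3, 112.6]
eef_rot: [-3.141, -0.004, -0.542]
wrist_force: [2.6, 4.7, 15.6]
finger_gap: 61.5
finger_force: 50.0
```

```bash
python3 s.py
python3 - <<'E'
from h import *
p,d=manip.camera('wrist'); cv2.imwrite('pics/w3.png',p)
E
```

```text
eef_pos [ 449.622 -260.285  112.594]
eef_rot [-3.141 -0.004 -0.542]
wrist_force [ 2.613  4.739 15.566]
moment [ 0.913 -0.438  0.009]
joints [-5.960e-01  3.630e-01  1.733e+00  1.000e-03  1.042e+00  1.517e+00]
```

View pics/w3.png

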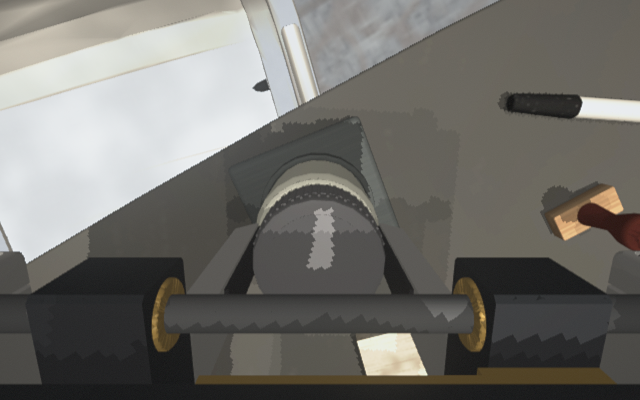

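The cap sits between the pads at about (320,250) and turns freely, now 0.66 rad in. I continue in finer steps, feeling for the stop in the z moment.

Request:
step_arm:
  series: [0,0,0,0.03,1,0,0,0,0.03,1,0,0,0,0.03,1,0,0,0,0,1]

```text
clock: 8.25
eef_pos: [449.7, -260.3, 112.6]
eef_rot: [-3.141, -0.004, -0.453]
wrist_force: [2.3, 4.7, 15.6]
finger_gap: 61.5
finger_force: 50.0
```

```bash
python3 s.py
```

```text
eef_pos [ 449.664 -260.282  112.612]
eef_rot [-3.141 -0.004 -0.453]
wrist_force [ 2.34   4.687 15.614]
moment [ 0.894 -0.465 -0.135]
joints [-5.960e-01  3.630e-01  1.733e+00  1.000e-03  1.042e+00  1.427e+00]
```

Request:
step_arm:
  series: [0,0,0,0.03,1,0,0,0,0.03,1,0,0,0,0,1]

```text
clock: 8.62
eef_pos: [449.7, -260.2, 112.6]
eef_rot: [-3.141, -0.004, -0.393]
wrist_force: [3.0, 4.8, 16.3]
finger_gap: 61.1
finger_force: 50.0
```

```bash
python3 s.py
```

```text
eef_pos [ 449.71  -260.185  112.603]
eef_rot [-3.141 -0.004 -0.393]
wrist_force [ 3.046  4.765 16.288]
moment [ 1.069 -0.623 -0.128]
joints [-5.960e-01  3.630e-01  1.733e+00  1.000e-03  1.042e+00  1.367e+00]
```

Request:
step_arm:
  series: [0,0,0,0.03,1,0,0,0,0.03,1,0,0,0,0,1]

```text
clock: 9.0
eef_pos: [449.7, -260.1, 112.6]
eef_rot: [-3.141, -0.004, -0.333]
wrist_force: [2.7, 5.4, 16.6]
finger_gap: 61.2
finger_force: 50.0
```

```bash
python3 s.py | sed -n 2,4p
```

```text
eef_rot [-3.141 -0.004 -0.333]
wrist_force [ 2.665  5.433 16.614]
moment [ 1.112 -0.506 -0.013]
```

Request:
step_arm:
  series: [0,0,0,0.03,1,0,0,0,0.03,1,0,0,0,0,1]

```text
clock: 9.38
eef_pos: [449.7, -260.2, 112.6]
eef_rot: [3.142, -0.004, -0.273]
wrist_force: [2.9, 5.0, 16.8]
finger_gap: 61.8
finger_force: 50.0
```

```bash
python3 s.py | sed -n 2,4p
```

```text
eef_rot [ 3.142 -0.004 -0.273]
wrist_force [ 2.891  5.023 16.767]
moment [ 1.09  -0.493 -0.111]
```

Request:
step_arm:
  series: [0,0,0,0.03,1,0,0,0,0.03,1,0,0,0,0,1]

```text
clock: 9.75
eef_pos: [449.8, -260.1, 112.6]
eef_rot: [3.141, -0.004, -0.213]
wrist_force: [4.8, 6.7, 16.8]
finger_gap: 61.6
finger_force: 50.0
```

```bash
python3 s.py | sed -n 2,4p
```

```text
eef_rot [ 3.141 -0.004 -0.213]
wrist_force [ 4.831  6.739 16.791]
moment [ 1.251 -0.614 -0.157]
```

Request:
step_arm:
  series: [0,0,0,0.03,1,0,0,0,0.03,1,0,0,0,0,1]

```text
clock: 10.12
eef_pos: [449.8, -260.0, 112.6]
eef_rot: [3.141, -0.004, -0.153]
wrist_force: [3.8, 6.4, 15.9]
finger_gap: 61.5
finger_force: 50.0
```

```bash
python3 s.py | sed -n 2,4p
```

```text
eef_rot [ 3.141 -0.004 -0.153]
wrist_force [ 3.771  6.427 15.887]
moment [ 1.336 -0.665 -0.094]
```

Request:
step_arm:
  series: [0,0,0,0.03,1,0,0,0,0.03,1,0,0,0,0,1]

```text
clock: 10.5
eef_pos: [449.7, -260.0, 112.5]
eef_rot: [3.141, -0.004, -0.093]
wrist_force: [3.5, 6.3, 16.6]
finger_gap: 61.5
finger_force: 50.0
```

```bash
python3 s.py | sed -n 2,4p
```

```text
eef_rot [ 3.141 -0.004 -0.093]
wrist_force [ 3.544  6.278 16.616]
moment [ 1.414 -0.659 -0.089]
```

Request:
step_arm:
  series: [0,0,0,0.03,1,0,0,0,0.03,1,0,0,0,0,1]

```text
clock: 10.88
eef_pos: [449.7, -260.0, 112.6]
eef_rot: [3.141, -0.004, -0.033]
wrist_force: [3.5, 6.8, 15.9]
finger_gap: 61.7
finger_force: 50.0
```

```bash
python3 s.py | sed -n 2,4p
```

```text
eef_rot [ 3.141 -0.004 -0.033]
wrist_force [ 3.494  6.797 15.928]
moment [ 1.398 -0.657 -0.149]
```

Request:
step_arm:
  series: [0,0,0,0.03,1,0,0,0,0.03,1,0,0,0,0,1]

```text
clock: 11.25
eef_pos: [449.8, -259.9, 112.5]
eef_rot: [3.141, -0.004, 0.027]
wrist_force: [4.9, 7.7, 17.0]
finger_gap: 61.0
finger_force: 50.0
```

```bash
python3 s.py | sed -n 2,4p
```

```text
eef_rot [ 3.141 -0.004  0.027]
wrist_force [ 4.879  7.691 16.992]
moment [ 1.481 -0.745 -0.105]
```

Request:
step_arm:
  series: [0,0,0,0.03,1,0,0,0,0.03,1,0,0,0,0,1]

```text
clock: 11.62
eef_pos: [449.8, -259.8, 112.5]
eef_rot: [3.141, -0.004, 0.087]
wrist_force: [4.1, 8.3, 16.2]
finger_gap: 61.5
finger_force: 50.0
```

```bash
python3 s.py | sed -n 2,4p
```

```text
eef_rot [ 3.141 -0.004  0.087]
wrist_force [ 4.101  8.297 16.186]
moment [ 1.522 -0.769 -0.112]
```

Request:
step_arm:
  series: [0,0,0,0.03,1,0,0,0,0.03,1,0,0,0,0,1]

```text
clock: 12.0
eef_pos: [449.5, -259.7, 112.5]
eef_rot: [3.141, -0.003, 0.147]
wrist_force: [2.8, 8.4, 17.4]
finger_gap: 61.1
finger_force: 50.0
```

```bash
python3 s.py | sed -n 2,4p
```

```text
eef_rot [ 3.141e+00 -3.000e-03  1.470e-01]
wrist_force [ 2.78   8.391 17.352]
moment [ 1.79  -0.39  -0.298]
```

Request:
step_arm:
  series: [0,0,0,0.03,1,0,0,0,0.03,1,0,0,0,0,1]

```text
clock: 12.38
eef_pos: [449.6, -259.5, 112.5]
eef_rot: [3.141, -0.004, 0.206]
wrist_force: [3.2, 10.9, 18.1]
finger_gap: 61.1
finger_force: 50.0
```

```bash
python3 s.py | sed -n 2,4p
```

```text
eef_rot [ 3.141 -0.004  0.206]
wrist_force [ 3.179 10.918 18.072]
moment [ 2.114 -0.571 -0.805]
```

The stop is felt: the moment rose from -0.1 to -0.3 to -0.8 N m at about 1.35–1.41 rad (77–81°). I'll ease the twist slightly, staying inside the 7° window, then release the press and lift straight up.

Request:
step_arm:
  series: [0,0,0,-0.04,1,0,0,2,0,1,0,0,2,0,1,0,0,2,0,1,0,0,2,0,1,0,0,2,0,1,0,0,0,0,1]

```text
clock: 13.25
eef_pos: [449.2, -259.3, 120.6]
eef_rot: [-3.141, -0.002, 0.166]
wrist_force: [9.3, 4.7, -3.0]
finger_gap: 61.1
finger_force: 50.0
```

```bash
python3 s.py
```

```text
eef_pos [ 449.155 -259.336  120.648]
eef_rot [-3.141e+00 -2.000e-03  1.660e-01]
wrist_force [ 9.265  4.696 -3.032]
moment [ 1.157 -1.73  -0.384]
joints [-0.595  0.351  1.727  0.002  1.062  0.808]
```

Request:
step_arm:
  series: [0.8,0.4,1,0,1,0,0,2,0,1,0,0,2,0,1,0,0,0,0,1]

```text
clock: 13.75
eef_pos: [449.5, -259.0, 125.5]
eef_rot: [-3.141, -0.001, 0.166]
wrist_force: [5.8, 3.8, -3.3]
finger_gap: 61.5
finger_force: 50.0
```

```bash
python3 s.py
```

```text
eef_pos [ 449.504 -259.047  125.465]
eef_rot [-3.141e+00 -1.000e-03  1.660e-01]
wrist_force [ 5.763  3.805 -3.273]
moment [ 0.807 -1.045 -0.315]
joints [-0.594  0.345  1.722  0.002  1.074  0.81 ]
```

It is coming off freely, with only about 4 N of vertical drag. I continue up.

Request:
step_arm:
  series: [0.3,0.2,3,0,1,0,0,3,0,1,0,0,4,0,1,0,0,5,0,1,0,0,10,0,1,0,0,20,0,1,0,0,20,0,1,0,0,0,0,1]

```text
clock: 14.75
eef_pos: [449.9, -259.8, 192.4]
eef_rot: [3.14, -0.002, 0.167]
wrist_force: [0.2, -0.2, -0.5]
finger_gap: 61.2
finger_force: 50.0
```

```bash
python3 s.py
python3 - <<'E'
from h import *
p,d=manip.camera('wrist'); q,_=manip.camera('side'); cv2.imwrite('pics/lift.png',np.hstack([cv2.resize(p,(440,275)),cv2.resize(q[100:220,270:430],(360,270))[:,:] if 0 else cv2.copyMakeBorder(cv2.resize(q[100:220,270:430],(360,270)),0,5,0,0,0)]))
E
```

```text
eef_pos [ 449.878 -259.773  192.437]
eef_rot [ 3.14e+00 -2.00e-03  1.67e-01]
wrist_force [ 0.165 -0.152 -0.471]
moment [ 0.04  -0.042  0.008]
joints [-0.594  0.266  1.657  0.     1.216  0.81 ]
```

View pics/lift.png

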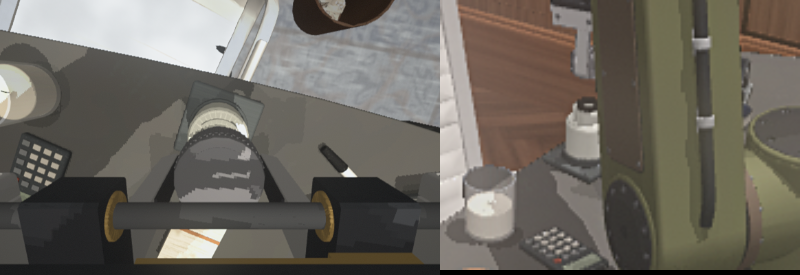

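The cap is off and held between the pads, and the tub neck stands bare. Next I carry it over, stopping short of the coaster so the wrist camera can see both the coaster and the held cap.

Request:
step_arm:
  series: [-7.5,20,0,0,1,-7.5,37,0,0,1,-7.5,37,0,0,1,-7.5,37,0,0,1,-7.5,37,0,0,1,-7.5,37,0,0,1,-7.5,37,0,0,1,-7.5,37,0,0,1,-7.5,37,0,0,1,-7.5,37,0,0,1,-7.5,37,0,0,1,-7.5,37,0,0,1,-7.5,37,0,0,1,-7.5,37,0,0,1,0,17,0,0,1,0,0,0,0,1,0,0,0,0,1]

```text
clock: 16.98
eef_pos: [344.6, 257.7, 190.6]
eef_rot: [3.141, 0.0, 0.166]
wrist_force: [0.6, -0.5, -0.9]
finger_gap: 61.5
finger_force: 50.0
```

```bash
python3 s.py
python3 - <<'E'
from h import *
i=manip.camera_info('wrist'); s=manip.read_state(); T=s['eef_pos']; yaw=s['eef_rot'][2]
p,d=manip.camera('wrist'); cv2.imwrite('pics/w5.png',p); np.savez('w5.npz',p=p,d=d)
f,cx,cy=K(i); vv,uu=np.mgrid[:400,:640]
P=np.array(i['eye'])+(np.stack([(uu-cx)/f,(vv-cy)/f,np.ones((400,640))],-1)@R(i['orientation']).T)*d[...,None]
off=1.5*np.array([np.cos(yaw),np.sin(yaw)])
# held cap top
Q=P-T; mk=((np.hypot(Q[...,0],Q[...,1])<28)&(abs(Q[...,2]-5)<8)&(d>0))
A=np.c_[Q[mk][:,:2],np.ones(mk.sum())]; k=np.linalg.lstsq(A,Q[mk][:,2],rcond=None)[0]; print('cap top plane rel TCP',k,mk.sum(),np.median(Q[mk][:,2]))
mk=((np.hypot(Q[...,0],Q[...,1])<36)&(abs(Q[...,2]-np.median(Q[mk][:,2]))<2.5)&(d>0))
print('cap mid rel',(Q[mk].min(0)+Q[mk].max(0))/2,np.ptp(Q[mk],axis=0))
hsv=cv2.cvtColor(p,cv2.COLOR_BGR2HSV); m=cv2.inRange(hsv,(5,90,60),(18,255,255)); m[(P[...,2]>14)]=0
for c in cv2.findContours(m,0,1)[0]:
    if cv2.contourArea(c)<800: continue
    (u,v),ax,_=cv2.fitEllipse(c); q=plane(i,u,v,4); 
    w=np.array([plane(i,*pt[0],4)[:2] for pt in c],np.float32); (x,y),r=cv2.minEnclosingCircle(w)
    print(round(u),round(v),'ellipse',q[:2]-off,'circ',np.array([x,y])-off,r, cv2.boundingRect(c))
E
```

```text
eef_pos [344.59  257.656 190.583]
eef_rot [3.141 0.    0.166]
wrist_force [ 0.575 -0.463 -0.886]
moment [0.022 0.02  0.042]
joints [ 0.557  0.072  1.889 -0.     1.181  1.962]
cap top plane rel TCP [-0.00752223 -0.0048584   4.48878943] 9664 4.471311119242287
cap mid rel [4.32367549 1.30517363 4.47267158] [50.24258298 69.15882217  4.9931992 ]
462 155 ellipse [391.80735626 123.29041838] circ [390.96927562 123.20025916] 35.716468811035156 (426, 119, 74, 73)
329 108 ellipse [414.33258738 257.87246761] circ [412.85748973 257.57717414] 46.8105354309082 (280, 57, 100, 103)
```

View pics/w5.png

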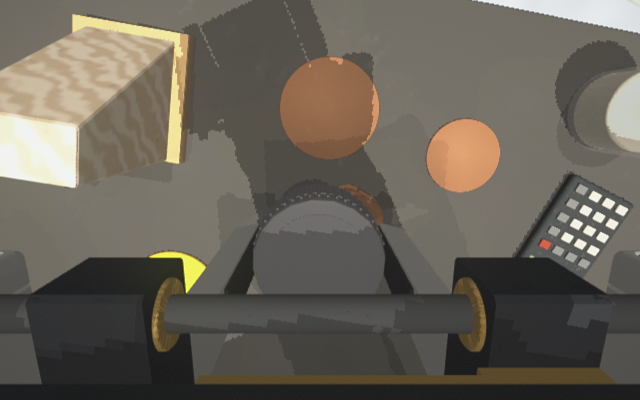

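The coaster at (329,108) casts to (414.3,257.9), agreeing with the top view's (415,258). The held cap is level, with its top 4.5 mm above the TCP. The wooden block at upper left (top edge near x px 75–190) is close to where the gripper body will be, so I check its extent before descending.

Run:
```python
from h import *
z=np.load('top0.npz'); d=z['d']; i=manip.camera_info('top')
f,cx,cy=K(i); vv,uu=np.mgrid[150:265,150:240]
P=(np.array(i['eye'])+(np.stack([(uu-cx)/f,(vv-cy)/f,np.ones(uu.shape)],-1)@R(i['orientation']).T)*d[150:265,150:240,None]).reshape(-1,3)
P=P[(P[:,1]<500)&(P[:,1]>300)]
for t in (20,60,90,120):
    Q=P[P[:,2]>t]
    if len(Q): print(t,len(Q),Q.min(0).round(),Q.max(0).round())
```

```text
20 1355 [310. 387.  20.] [453. 500. 152.]
60 921 [342. 397.  60.] [426. 479. 152.]
90 714 [342. 397.  90.] [410. 479. 152.]
120 522 [342. 398. 121.] [393. 479. 152.]
```

The block starts at y≈397 and the gripper body reaches about 351, so it clears. Now I move over the coaster and lower to about 2.5 mm above contact.

Request:
step_arm:
  series: [20,0.3,0,0,1,31,0,0,0,1,20,0,-10,0,1,0,0,-30,0,1,0,0,-35,0,1,0,0,-35,0,1,0,0,-25,0,1,0,0,-12,0,1,0,0,-7,0,1,0,0,0,0,1,0,0,0,0,1]

```text
clock: 18.4
eef_pos: [415.8, 259.0, 37.6]
eef_rot: [-3.141, -0.001, 0.167]
wrist_force: [-0.1, -0.9, -0.6]
finger_gap: 61.4
finger_force: 50.0
```

```bash
python3 s.py
```

```text
eef_pos [415.787 259.004  37.578]
eef_rot [-3.141e+00 -1.000e-03  1.670e-01]
wrist_force [-0.057 -0.927 -0.634]
moment [-0.007 -0.006 -0.031]
joints [0.482 0.429 1.855 0.    0.856 1.886]
```

Request:
step_arm:
  series: [0,-0.7,-1.5,0,1,0,0,-1,0,1,0,0,-0.7,0,1,0,0,0,0,1]

```text
clock: 18.9
eef_pos: [415.4, 258.2, 33.6]
eef_rot: [3.142, 0.0, 0.167]
wrist_force: [-0.2, 0.6, -1.1]
finger_gap: 61.4
finger_force: 50.0
```

Request:
step_arm:
  series: [0,0,-0.5,0,1,0,0,-0.5,0,1,0,0,0,0,1]

```text
clock: 19.27
eef_pos: [415.5, 258.2, 33.4]
eef_rot: [-3.142, -0.0, 0.167]
wrist_force: [-6.1, -2.7, 13.3]
finger_gap: 61.9
finger_force: 50.0
```

Contact. I ease off slightly, open slowly and retreat.

Request:
step_arm:
  series: [0,0,0.5,0,1,0,0,0,0,0.3,0,0,0,0,0.1,0,0,0,0,0,0,0,0,0,0,0,0,0,0,0]

```text
clock: 20.02
eef_pos: [415.4, 258.2, 33.1]
eef_rot: [3.142, -0.0, 0.167]
wrist_force: [-0.1, 0.3, 0.1]
finger_gap: 94.0
finger_force: 0.0
```

Request:
step_arm:
  series: [0,0,10,0,0,0,0,20,0,0,0,0,30,0,0,0,0,40,0,0,-20,0,40,0,0,-30,0,20,0,0,-20,0,0,0,0,0,0,0,0,0]

```text
clock: 21.02
eef_pos: [344.9, 258.3, 194.1]
eef_rot: [-3.141, -0.001, 0.168]
wrist_force: [0.5, -0.2, -0.7]
finger_gap: 94.5
finger_force: 0.0
```

```bash
python3 s.py
python3 - <<'E'
from h import *
i=manip.camera_info('wrist'); yaw=manip.read_state()['eef_rot'][2]
p,d=manip.camera('wrist'); cv2.imwrite('pics/w6.png',p)
f,cx,cy=K(i); vv,uu=np.mgrid[:400,:640]
P=np.array(i['eye'])+(np.stack([(uu-cx)/f,(vv-cy)/f,np.ones((400,640))],-1)@R(i['orientation']).T)*d[...,None]
off=1.5*np.array([np.cos(yaw),np.sin(yaw)])
mk=((np.hypot(P[...,0]-415,P[...,1]-258)<45)&(abs(P[...,2]-38)<3)&(d>0)).astype(np.uint8)
cn=max(cv2.findContours(mk,0,1)[0],key=cv2.contourArea); (u,v),ax,_=cv2.fitEllipse(cn)
print('cap',u,v,plane(i,u,v,38)[:2]-off,np.median(P[mk>0][:,2]))
E
```

```text
eef_pos [344.856 258.275 194.054]
eef_rot [-3.141e+00 -1.000e-03  1.680e-01]
wrist_force [ 0.506 -0.23  -0.706]
moment [ 0.032 -0.042  0.002]
joints [0.558 0.068 1.884 0.    1.188 1.961]
cap 332.3349609375 109.74120330810547 [412.93583756 256.53368218] 37.79503710744882
```

View pics/w6.png

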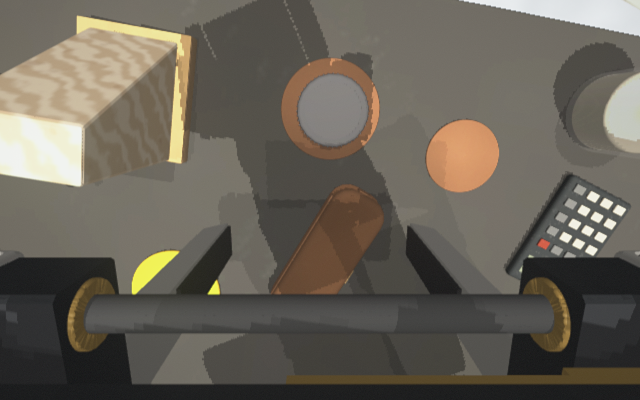

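The cap sits flat and top side up on the coaster at (332,110), with its top at z≈37.8 (38 expected). It is within about 2 mm of centre, where 16 mm is allowed, and the candle is still standing. I'm handing in.

```bash
python3 -c "
from cell import manip
print(manip.sign_off())"
```

```text
the job is handed in; nothing more can be done
None
```

The job is handed in: I pressed the cap, turned it to its felt stop at about 78°, lifted it off and set it top side up on the large brown coaster, about 2 mm off centre, with the candle left alone, at about 21 s on the clock.

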